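Seat a tailpiece in the push-fit fitting

TASK

Make up the customer's push-fit joint: draw the slim tailpiece out of the rack, lay it on the jig's two rods with its spigot (the plain slender end) pointing at the fitting but not yet in the seal, and let go. Then take it again further back, at the knurled nut, and slide it along the rods into the fitting, past the resistance of the seal, until it bottoms. Leave it seated and released, and leave the stout tailpiece where it lies in the rack.

Things in the scene. Friction and masses are not known exactly. Their poses are not given: they have to be found in the camera images.
- slim_tailpiece: Slimmer of two brass tailpieces, loose, 0.13 kg, 145 mm long, round about its x axis. Origin on the axis at the shoulder (collar's front face), +x to the spigot. Spigot 22 mm dia, x 0 to 0.055; collar 32 dia, x -0.010 to 0; barrel 24 dia to x -0.060; knurled nut 32 dia, x -0.090 to -0.060. Starts level in a rack bay, axis 45 mm up, shoulder 4 to 10 mm out: only the spigot can be gripped.
- spigot_tip (a point): Centre of the end of the slim tailpiece's spigot, 55 mm along +x from its origin; axes as the body. The spigot is plain, with a small chamfer at the tip.
- nut_middle (a point): Point on the slim tailpiece's axis at the middle of its knurled nut (30 mm long), 75 mm along -x from its origin. The tailpiece rolls on a flat surface, but collar and nut sit centred on twin rods.
- stout_tailpiece: The stouter brass tailpiece, loose, 0.2 kg, 120 mm long, built the same way: spigot 30 mm in diameter and 40 mm long, collar and nut 38 mm in diameter. Origin on the axis at the shoulder, +x to the spigot's tip. It lies in the rack's other bay and does not fit the fitting.
- rack: Grey sheet-metal rack, fixed, 90 (x) x 164 (y) x 74 mm high; origin at the centre of the underside; front, open, at -x. Two bays at y = +-0.040, 76 mm wide, ceiling 70 mm up. In each, two rods along x (tops 30 mm up) carry a tailpiece, spigot out of the front along -x. Lift it 2 to 6 mm and draw it straight out along -x: 100 mm brings the nut clear of the roof.
- jig: Aluminium jig, fixed, base 255 x 64 x 8 mm. Origin at the underside; +x is the push-in direction, z up. Two steel rods, 6 mm thick, 18 mm over their outsides, tops 35 mm up, run along y = 0 from x -0.150 to 0.020. A slim tailpiece laid on them rests on collar and nut, its axis 50 mm up in line with the fitting, and slides. Fingertips round the spigot have 2 mm to the rods: grip it a little high.
- mouth (a point): Centre of the mouth of the white push-fit fitting at the jig's +x end (jig x = 0.030, z = 0.050); axes as the jig. The mouth is a cone 35 mm wide at the face, narrowing to the 25 mm bore 10 mm inside. The fitting reaches to jig x = 0.096, its top is 75 mm above the counter.
- seat (a point): Where the centre of the spigot's tip ends when the tailpiece has bottomed: on the axis, 48 mm inside the mouth (jig x = 0.078); axes as the jig. The collar's face then stands 7 mm in front of the mouth.
- seal (a joint): Travel in m of the rubber seal disc in the bore, along the jig's +x. At 0 its face is 25 mm inside the mouth; it starts at 0 to 0.005. The spigot's tip pushes it ahead against a steady friction of about 7 N (no spring, it stays where it is left) to a hard stop at 0.023, where the tailpiece has bottomed.

How it is judged:
On the way:
1. the slim tailpiece lies on the jig's rods, spigot towards the fitting and not yet in the seal, and has been let go (contact force between the fingers and slim_tailpiece below 0.3 N and z of slim_tailpiece in the frame of mouth between -0.005 and 0.005 m and y of slim_tailpiece in the frame of mouth between -0.006 and 0.006 m and angle between the x axis of slim_tailpiece and the x axis of jig, either way round below 0.1 rad and x of spigot_tip in the frame of mouth below 0.025 m and distance between spigot_tip and mouth below 0.06 m and linear speed of slim_tailpiece below 0.02 m/s), for 0.2 s.
At the end, for the whole second after the job is handed in: The seal is pushed to within 3 mm of its hard stop, the slim tailpiece's spigot tip is within 5 mm of the seat and its axis within 0.08 rad of the jig's, it is released and at rest, and the stout tailpiece lies within 30 mm of where it started (value of joint seal above 0.02 m and distance between spigot_tip and seat below 0.005 m and angle between the x axis of slim_tailpiece and the x axis of jig, either way round below 0.08 rad and contact force between the fingers and slim_tailpiece below 0.3 N and linear speed of slim_tailpiece below 0.02 m/s and distance of stout_tailpiece from where it was at the start of the episode below 0.03 m); the robot touches nothing.
It fails at once if the stout tailpiece is moved more than 30 mm (distance of stout_tailpiece from where it was at the start of the episode above 0.03 m).
It also fails if it takes over 54 s, if anything falls off the work surface, if the arm or the gripper's body presses on something with over 40 N, if the wrist force passes 120 N, or if a joint passes its speed limit or range.

ROBOT

A 6-joint arm with a two-finger parallel gripper is mounted at the origin on a cart in front of the work surface, level with it; the furniture and walls round the work are solid. World frame = base frame: x ahead of the robot, y to its left, z up, the work surface at z = 0. Lengths are in m, angles in rad, forces in N, time in s.
With the tool pointing down it reaches from about 0.375 to 0.9 m from the base axis. Payload 3.1 kg.
Tool frame: the origin (TCP) lies midway between the tips of the shut fingers; the grasp point (between the pads) lies robot.grip_depth behind it (robot.grip_depth is the distance from the TCP to the grasp point, in m); z points along the fingers, y is the line along which they close (so a half turn about z gives the same grasp; the last joint's range is limited). The gripper opens to 87 mm and grips with 3 to 60 N. Pads are 19 mm wide; open, the fingers measure 117 mm over their backs; the gripper's body (75 mm by 190 mm) begins 51 mm behind the grasp point.
Start: joints at [1.048, 0.527, 1.433, -0, 1.181, -0.178], TCP at [0.211, 0.588, 0.223] pointing down, gripper open.
Joint ranges: [-3.08, 3.08], [-0.75, 2.2], [0.22, 2.44], [-1.43, 4.57], [0, 2.65], [-2.85, 2.85]. Speed limits (rad/s): [2.79, 2.79, 3.14, 3.14, 3.14, 3.14].

INTERFACE

Orientations are given as a unit quaternion [x, y, z, w].
In Python, from rig import robot gives the robot as it stands.
- The arm moves only by the shell command python3 nudge.py 'ROWS' [OPENING] [FORCE]. ROWS is a JSON list of rows, 1 to 20 of them, each of 4 numbers: dx, dy, dz in m, then a turn about the tool's z in rad; each row shifts and turns the commanded pose from where the row before left it, along the tool's axes as they then stand; what a row does not reach is not made up. A row lasts 1/12 s, in which the tool goes at most 0.0417 m and 0.125 rad, less where a joint would pass 70% of its speed; a pose out of reach is approached as far as the arm can. OPENING is the finger opening in m, set as the command begins (- or left out keeps the last). The fingers move at their own pace and stop on an object; FORCE is the grip in N (left out, the last holds). Time passes only in rows, so rows that do not move let the fingers close. It prints the time, the measured TCP pose, the force, the opening and the grip force at its end.
- robot.get_obs(): the state, without advancing time (a new reading comes with each control period).
- robot.camera(name): name is "scene" or "top" or "wrist"; returns a dict with "img" (384x512x3 uint8, red, green, blue), "fx", "fy", "cx", "cy" (pixels), "xyz" and "attitude" of the camera in the world. Camera axes: x right, y down, z forward; pixel columns grow to the right and rows downward; lengths in m; the calibration is good to about 2 mm. A picture is of the moment at which its call begins. There is no depth.
- robot.hand_in(): hands the job in; it is judged then, once.
The state is a dict: "time": time; "q": joint angles; "joint_velocities": joint speeds; "joint_torque": joint torques, N m; "position": TCP position; "tool_rot": TCP orientation; "ft_force": force on the tool from outside, world axes, zero at the start; "moment": the same for the moment, N m; "grip_width": finger opening in m; "grip_force": force on a finger pad.
Only numpy, scipy, OpenCV 4.12 (cv2) and the standard library are available. Lean on these libraries where they do the work, as an engineer would, in place of code of your own. Each camera call takes 0.05 s, during which the arm holds its last target. There are 200 camera calls.

## Working session

There is one attempt and no reset: what is moved stays moved. The work goes in short steps, Python scripts to look and compute and a shell command to move; the robot and the scene stay as the last step left them, time stands still between calls to the robot, and variables do not carry over. Pictures are saved under pics/ and viewed, at most 10 in all, crops included, and the job is handed in when it is done.

```bash
ls; mkdir -p pics; python3 - <<'E'
from rig import robot
import cv2,numpy as np
print(robot.grip_depth, robot.get_obs())
a=[]
for n in("scene","top"):
    c=robot.camera(n); cv2.imwrite(f"pics/{n}0.png",c["img"][:,:,::-1]); np.save(f"pics/{n}0.npy",c,allow_pickle=True)
    print(n,{k:v for k,v in c.items() if k!="img"})
E
```

```text
nudge.py
pics
rig.py
0.0187 {'time': 0.0, 'q': array([ 1.04849050e+00,  5.28471634e-01,  1.43385474e+00, -3.09121154e-05,
        1.18136062e+00, -1.78514178e-01]), 'joint_velocities': array([-7.80032118e-04, -1.96842585e-05, -4.86884438e-04,  1.25145375e-03,
        2.95085476e-03, -4.64801573e-04]), 'joint_torque': array([-1.41882123e-03, -4.40051830e+01, -1.76586503e+01,  6.31136843e-02,
        5.82150940e-02, -1.58931866e-04]), 'position': array([0.21029681, 0.58781577, 0.22158337]), 'tool_rot': array([ 1.71044647e-01,  9.85262722e-01, -9.88444512e-04, -3.46052408e-04]), 'ft_force': array([0.19940639, 0.52538457, 0.52502118]), 'moment': array([ 0.01943072, -0.01084161, -0.02377917]), 'grip_force': 0.0, 'grip_width': 0.08715523892342521}
scene {'fx': 480.09963522828156, 'fy': 480.09963522828156, 'cx': 253.07100744122332, 'cy': 202.78199095814026, 'xyz': array([ 0.0085229 , -1.06573129,  0.84921485]), 'attitude': array([ 0.86265445, -0.21023228,  0.12191455, -0.44358373])}
top {'fx': 414.49047989771515, 'fy': 414.49047989771515, 'cx': 252.04506246418674, 'cy': 184.023720728304, 'xyz': array([ 0.5201165 , -0.05399532,  1.19143977]), 'attitude': array([-0.69711216,  0.71657066, -0.01569255,  0.01774468])}
```
View pics/scene0.png

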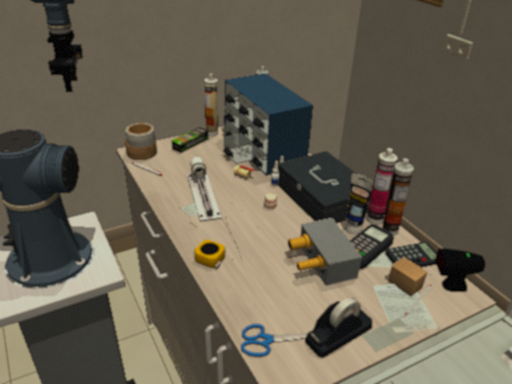

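View pics/top0.png

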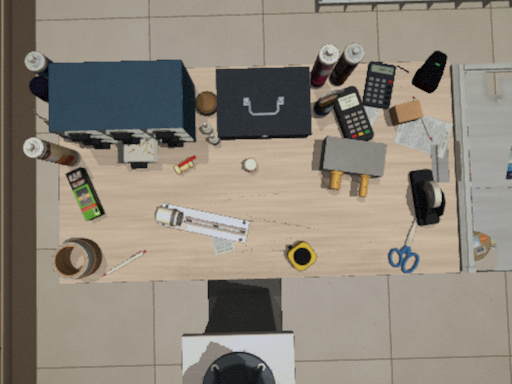

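The scene view shows the rack with two spigots at about (300,242) and (313,263), and the jig at (203,190). In the top view the jig runs from the fitting at (170,216) to (247,232). The rack is at (353,157), with the stout spigot at (335,181) and the slim one at (363,185).

```bash
cat > h.py <<'E'
import numpy as np,cv2
from scipy.spatial.transform import Rotation as R
def load(n): return np.load(f"pics/{n}.npy",allow_pickle=True).item()
def snap(robot,cam,n):
    c=robot.camera(cam); cv2.imwrite(f"pics/{n}.png",c["img"][:,:,::-1]); np.save(f"pics/{n}.npy",c,allow_pickle=True); return c
def ray(c,p):
    d=np.array([(p[0]-c["cx"])/c["fx"],(p[1]-c["cy"])/c["fy"],1.]); d=R.from_quat(c["attitude"]).apply(d)
    return c["xyz"],d/np.linalg.norm(d)
def plane(c,p,z):
    o,d=ray(c,p); return o+d*(z-o[2])/d[2]
def proj(c,X):
    v=R.from_quat(c["attitude"]).inv().apply(np.asarray(X)-c["xyz"]); return np.array([c["fx"]*v[...,0]/v[...,2]+c["cx"],c["fy"]*v[...,1]/v[...,2]+c["cy"]]).T
def tri(c1,p1,c2,p2):
    o1,d1=ray(c1,p1);o2,d2=ray(c2,p2)
    s=np.linalg.lstsq(np.c_[d1,-d2],o2-o1,rcond=None)[0]
    a,b=o1+s[0]*d1,o2+s[1]*d2; return (a+b)/2,np.linalg.norm(a-b)
def mask(c,lo,hi):
    return cv2.inRange(cv2.cvtColor(c["img"],cv2.COLOR_RGB2HSV),lo,hi)
def cents(m,mn):
    n,l,s,ce=cv2.connectedComponentsWithStats(m); return [(s[i],ce[i].round(1)) for i in range(1,n) if s[i][4]>=mn],l
def tool(robot,X,o=None):   # vector from TCP to world point X, in tool axes
    o=o or robot.get_obs(); return R.from_quat(o["tool_rot"]).inv().apply(np.asarray(X)-o["position"])
E
python3 - <<'E'
from h import *
t,s=load("top0"),load("scene0")
for c,roi in((t,(320,150,390,210)),(s,(280,225,330,285))):
    m=mask(c,(8,140,60),(28,255,255)); k=np.zeros_like(m);k[roi[1]:roi[3],roi[0]:roi[2]]=1
    for st,ce in cents(m*k,15)[0]: print(st,ce)
print("slim",plane(t,(363,185),.045),"stout",plane(t,(335,181),.045))
print("jig",plane(t,(170,216),.07),plane(t,(247,231),.008))
E
```

```text
[329 170  14  19 190] [334.9 179. ]
[359 174  12  23 157] [363.3 184.3]
[289 233  25  17 257] [300.6 241.9]
[298 255  29  15 260] [312.3 262.6]
slim [ 0.56323949 -0.35813214  0.045     ] stout [ 0.57645159 -0.28117506  0.045     ]
jig [0.4929267  0.17239754 0.07      ] [ 0.44289871 -0.03332094  0.008     ]
```

```bash
python3 nudge.py '[[-0.028,-0.03,-0.006,0],[-0.028,-0.03,-0.006,0],[-0.028,-0.03,-0.006,0],[-0.028,-0.03,-0.006,0],[-0.028,-0.03,-0.006,0],[-0.028,-0.03,-0.006,0],[-0.028,-0.03,-0.006,0],[-0.028,-0.03,-0.006,0],[-0.028,-0.03,-0.006,0],[-0.028,-0.03,-0.006,0],[-0.028,-0.03,-0.006,0],[-0.028,-0.03,-0.006,0],[0,0,0,-0.11],[0,0,0,-0.11],[0,0,0,-0.11],[0,0,0,0]]'
python3 - <<'E'
from rig import robot
from h import *
c=snap(robot,"wrist","w1"); print({k:v for k,v in c.items() if k!="img"}); o=robot.get_obs(); print(o["position"],tool(robot,c["xyz"],o), o["tool_rot"],o["q"])
for X in ([.493,.172,.07],[.443,-.033,.01]): print(proj(c,X))
E
```

```text
time: 1.43
position: [0.4055, 0.1356, 0.2943]
tool_rot: [0.007, 1.0, -0.0, -0.0]
ft_force: [-0.5, -0.5, 0.1]
grip_width: 0.087
grip_force: 0.0
{'fx': 315.0120258419395, 'fy': 315.0120258419395, 'cx': 259.1788076985796, 'cy': 191.05365738439914, 'xyz': array([0.32201227, 0.13616621, 0.45614867]), 'attitude': array([0.70381103, 0.69427943, 0.10543984, 0.1072779 ])}
[0.40538795 0.135951   0.29430013] [ 0.08348741 -0.00118692 -0.16178673] [ 8.39352412e-03  9.99964705e-01 -4.67738539e-06 -3.70413869e-04] [ 6.09321635e-02  1.61424248e-01  1.80044389e+00  4.53998894e-05
  1.18046421e+00 -1.49309421e+00]
[288.01288177 227.05365562]
[145.31782179 180.84083922]
```

View pics/w1.png

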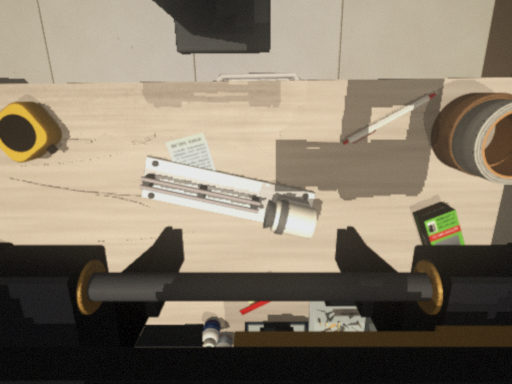

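The jig lies from its open end at about (146,176) to the white fitting at about (290,216), and its rods show clearly. I'll take a second, closer wrist view of it.

```bash
python3 nudge.py '[[-0.002,-0.03,0.03,0],[-0.002,-0.03,0.03,0],[-0.002,-0.03,0.03,0],[0,0,0,0],[0,0,0,0]]'
python3 - <<'E'
from rig import robot
from h import *
c=snap(robot,"wrist","w2"); print(robot.get_obs()["position"],c["xyz"])
a=load("w1")["img"][145:245,130:330]; b=c["img"][100:300,100:420]
a=cv2.resize(a,(800,400),interpolation=cv2.INTER_CUBIC)[:, :, ::-1]
for X in ([.493,.172,.07],[.443,-.033,.01]): print(proj(c,X))
cv2.imwrite("pics/w1c.png",a)
E
```

```text
time: 1.9
position: [0.4092, 0.0474, 0.205]
tool_rot: [0.009, 1.0, 0.0, -0.002]
ft_force: [0.2, 0.6, -0.3]
grip_width: 0.0868
grip_force: 0.0
[0.41015106 0.04800225 0.20605456] [0.32634615 0.04818276 0.36715023]
[379.42132832 257.044435  ]
[192.93476959 197.75040521]
```

View pics/w2.png

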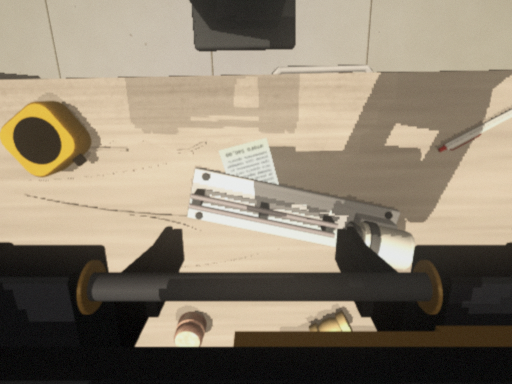

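View pics/w1c.png

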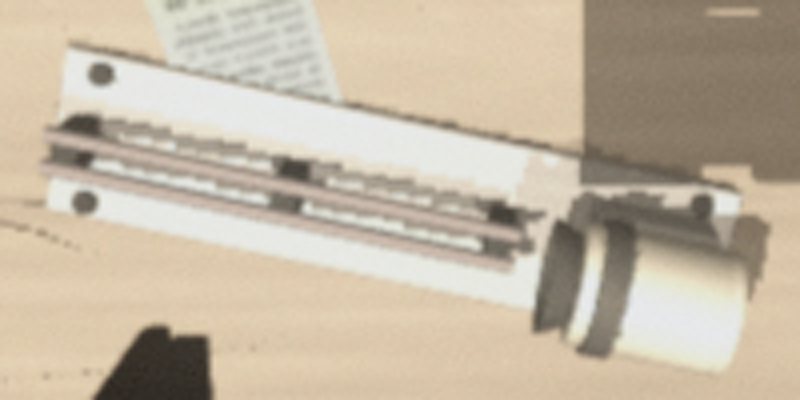

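The close crop shows the rod midline running from about (44,152) to (516,248) in the crop, which is w1 (141,183) to (259,207). The base corners are at (147.5,156), (142,197) and (315,192.5). Next, the rack.

```bash
python3 nudge.py '[[-0.009,-0.038,-0.002,0],[-0.009,-0.038,-0.002,0],[-0.009,-0.038,-0.002,0],[-0.009,-0.038,-0.002,0],[-0.009,-0.038,-0.002,0],[-0.009,-0.038,-0.002,0],[-0.009,-0.038,-0.002,0],[-0.009,-0.038,-0.002,0],[0,0,0,0],[0,0,0,0]]'
python3 - <<'E'
from rig import robot
from h import *
c=snap(robot,"wrist","w3"); print(robot.get_obs()["position"],c["xyz"])
E
python3 nudge.py '[[-0.01,-0.038,-0.002,0],[-0.01,-0.038,-0.002,0],[0,0,0,0],[0,0,0,0]]'
python3 - <<'E'
from rig import robot
from h import *
c4=snap(robot,"wrist","w4"); print(robot.get_obs()["position"],c4["xyz"])
c3=load("w3");w2=load("w2");w1=load("w1")
im=np.zeros((600,800,3),np.uint8)
rs=lambda a,w,h:cv2.resize(a,(w,h),interpolation=cv2.INTER_CUBIC)
im[:300,:400]=rs(c3["img"][100:300,130:396],400,300)
im[:300,400:]=rs(c4["img"][100:300,130:396],400,300)
im[300:]=rs(w2["img"][170:245,180:380],800,300)
cv2.imwrite("pics/comp.png",im[:,:,::-1])
P=lambda c,p,z:plane(c,p,z).round(4)
print("rods",P(w1,(141,183),.032),P(w1,(259,207.1),.032))
for c,ps in((w1,[(147.5,156.3),(142,197),(315,192.5)]),(w2,[(195,169),(188,216),(400,210)])): print("base",[P(c,p,.008) for p in ps])
E
```

```text
time: 2.78
position: [0.48, -0.2583, 0.2238]
tool_rot: [0.008, 1.0, -0.001, 0.002]
ft_force: [0.4, -0.1, -0.0]
grip_width: 0.0873
grip_force: 0.0
[ 0.47895552 -0.25640566  0.22325625] [ 0.39587344 -0.25726908  0.38528032]
time: 3.17
position: [0.4979, -0.3328, 0.2269]
tool_rot: [0.007, 1.0, -0.0, 0.0]
ft_force: [0.3, -0.3, -0.3]
grip_width: 0.0867
grip_force: 0.0
[ 0.49716897 -0.33123261  0.22645678] [ 0.41418724 -0.33218792  0.38856012]
rods [ 0.4401 -0.0311  0.032 ] [0.4782 0.1335 0.032 ]
base [array([ 0.407 , -0.0262,  0.008 ]), array([ 0.4686, -0.0418,  0.008 ]), array([0.465 , 0.2173, 0.008 ])]
base [array([ 0.4084, -0.0282,  0.008 ]), array([ 0.467 , -0.0414,  0.008 ]), array([0.4642, 0.2169, 0.008 ])]
```

View pics/comp.png

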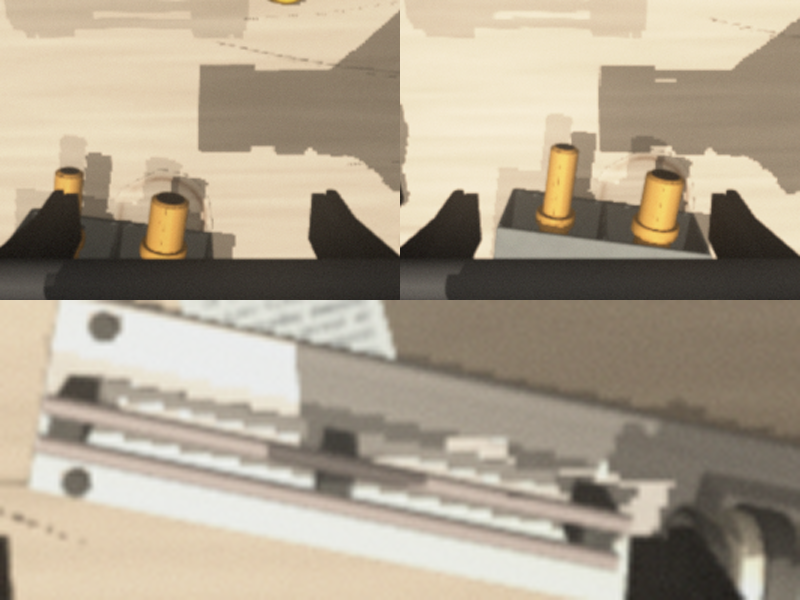

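In the comp picture, the right crop (w4) shows the slim spigot's tip at about w4 (240,198) with its collar below at (235,246). The left crop (w3) shows the slim tip at about (176,214), partly hidden lower down. In w2 the rod ends' midpoints are at about (190.5,200.8) and (335.5,231.3).

```bash
python3 - <<'E'
from h import *
w1,w2,w3,w4=[load(f"w{i}") for i in(1,2,3,4)]
A=tri(w1,(141,183),w2,(190.5,200.75));B=tri(w1,(259,207.1),w2,(335.5,231.25));print("rod ends",A,B)
# print slim profile: orange/dark spans
for n,c,roi in(("w3",w3,(160,205,195,245)),("w4",w4,(215,190,262,260))):
    hsv=cv2.cvtColor(c["img"],cv2.COLOR_RGB2HSV)
    m=cv2.inRange(hsv,(5,120,25),(30,255,255)); 
    x0,y0,x1,y1=roi
    print(n)
    for y in range(y0,y1):
        xs=np.flatnonzero(m[y,x0:x1]); 
        if len(xs): print(y,xs[0]+x0,xs[-1]+x0,len(xs),end=" | ")
    print()
for n,c in(("w3",w3),("w4",w4)):
    print(n,proj(c,[[.54,-.36,.045],[.54,-.36,.056],[.595,-.36,.045]]))
E
```

```text
rod ends (array([ 0.44017563, -0.03153201,  0.03044394]), np.float64(0.0006936876274305037)) (array([0.47796996, 0.13334282, 0.03451155]), np.float64(0.0013635620088106282))
w3
214 168 169 2 | 215 167 183 8 | 216 167 184 18 | 217 167 184 18 | 218 167 184 18 | 219 167 184 18 | 220 167 184 18 | 221 167 184 18 | 222 167 184 18 | 223 167 184 18 | 224 166 184 19 | 225 166 183 18 | 226 166 183 18 | 227 171 183 13 | 228 172 183 12 | 229 172 183 8 | 230 182 183 2 | 231 182 183 2 | 232 182 183 2 | 233 182 183 2 | 234 182 183 2 | 235 182 183 2 | 236 182 183 2 | 237 182 183 2 | 238 182 183 2 | 
w4
197 233 233 1 | 198 231 234 4 | 199 231 246 11 | 200 230 247 18 | 201 230 247 18 | 202 230 247 18 | 203 230 247 18 | 204 230 247 18 | 205 230 247 18 | 206 230 247 18 | 207 229 247 19 | 208 229 246 18 | 209 229 246 18 | 210 229 246 18 | 211 229 246 18 | 212 229 246 18 | 213 229 246 18 | 214 229 246 18 | 215 228 245 18 | 216 228 245 18 | 217 228 245 18 | 218 228 245 18 | 219 228 245 18 | 220 228 245 18 | 221 228 245 18 | 222 228 245 18 | 223 227 245 19 | 224 227 244 18 | 225 227 244 18 | 226 227 244 18 | 227 227 244 18 | 228 226 244 19 | 229 226 244 19 | 230 226 244 19 | 231 226 244 19 | 232 226 243 18 | 233 226 243 18 | 234 226 243 18 | 235 225 243 19 | 236 225 243 19 | 237 223 243 21 | 238 222 243 22 | 239 222 244 23 | 240 221 245 25 | 241 221 245 25 | 242 221 245 25 | 243 220 245 26 | 244 220 245 26 | 245 220 245 26 | 246 221 245 25 | 247 221 245 25 | 248 221 245 25 | 249 222 245 24 | 250 223 244 22 | 251 223 243 21 | 252 223 242 20 | 253 223 241 19 | 254 228 241 14 | 255 234 240 7 | 
w3 [[174.10338391 222.1641433 ]
 [171.58751631 225.98999998]
 [178.48410285 263.71210457]]
w4 [[236.94836389 206.29582118]
 [236.28454774 209.66413285]
 [238.54481014 248.91195471]]
```

```bash
python3 - <<'E'
from h import *
w3,w4=load("w3"),load("w4")
print(tri(w4,(239,198.8),w3,(175.7,215.8)))
for z in(.045,): 
    t=plane(w4,(239,198.8),z);b=plane(w4,(234.3,235),z);print(t,b,np.degrees(np.arctan2(*(t-b)[[1,0]])),np.linalg.norm(t-b))
    print("w3 tip",plane(w3,(175.7,215.8),z), "shoulder?",plane(w4,(233.5,241.5),z))
print("rack yaw from front top edge", [plane(w4,(130+(x-400)/1.504,100+y/1.5),.074) for x,y in((510,190),(497,227),(711,254))])
from scipy.spatial.transform import Rotation as R
a=np.array([.44018,-.0315]);b=np.array([.478,.1333]);d=b-a;print(np.linalg.norm(d),np.degrees(np.arctan2(d[1],d[0])))
E
```

```text
(array([ 0.53099589, -0.35710243,  0.04618676]), np.float64(0.0010761095857353938))
[ 0.53084916 -0.35731353  0.045     ] [ 0.57644798 -0.3644504   0.045     ] 171.10454819571004 0.046153950835937214
w3 tip [ 0.53203007 -0.35736224  0.045     ] shoulder? [ 0.58500259 -0.36573636  0.045     ]
rack yaw from front top edge [array([ 0.55238143, -0.39516297,  0.074     ]), array([ 0.58205999, -0.40679468,  0.074     ]), array([ 0.60702305, -0.24706753,  0.074     ])]
0.16908398031747418 77.07497545169076
```

The rods' midline runs at 77.1° yaw with its ends near (0.440,-0.032) and (0.478,0.133). The slim spigot's tip is at (0.531,-0.357,0.046), pointing along 171.1°, which agrees with the rack's front edge. Next I'll turn and align above the grip point.

```bash
python3 nudge.py '[[0,0,0,0.069],[0,0,0,0.069],[0,0,0,0],[0,0,0,0]]' 0.055
python3 - <<'E'
from rig import robot
from h import *
o=robot.get_obs(); M=R.from_quat(o["tool_rot"]).as_matrix(); print(np.degrees(np.arctan2(M[1,0],M[0,0])), M[:,2].round(3), tool(robot,[.5675,-.3629,.034],o).round(4))
E
```

```text
time: 3.55
position: [0.4969, -0.3309, 0.2264]
tool_rot: [0.074, 0.997, 0.001, -0.0]
ft_force: [-0.1, 1.3, -0.9]
grip_width: 0.0678
grip_force: 0.0
171.5180746373668 [-0.001  0.001 -1.   ] [-0.0748 -0.0214  0.1923]
```

```bash
python3 nudge.py '[[-0.015,-0.004,0.02,0],[-0.015,-0.004,0.02,0],[-0.015,-0.004,0.02,0],[-0.015,-0.004,0.02,0],[-0.015,-0.004,0.02,0],[0,0,0,0],[0,0,0,0],[0,0,0,0]]'
python3 - <<'E'
from rig import robot
from h import *
snap(robot,"wrist","w5")
o=robot.get_obs(); print(o["position"], tool(robot,[.5675,-.3629,.034],o).round(4),o["grip_width"])
c=load("w5");cv2.imwrite("pics/w5c.png",cv2.resize(c["img"][100:340,100:420],(640,480))[:,:,::-1]);print(proj(c,[[.531,-.3572,.045],[.5853,-.3657,.045]]))
E
```

```text
time: 4.22
position: [0.5679, -0.3636, 0.1269]
tool_rot: [0.075, 0.997, 0.0, -0.0]
ft_force: [0.0, -0.4, 0.7]
grip_width: 0.0554
grip_force: 0.0
[ 0.56801549 -0.36398458  0.12760336] [0.0007 0.001  0.0936] 0.054902368199062565
[[261.30464994 154.42105254]
 [260.86914548 219.61158527]]
```

View pics/w5c.png

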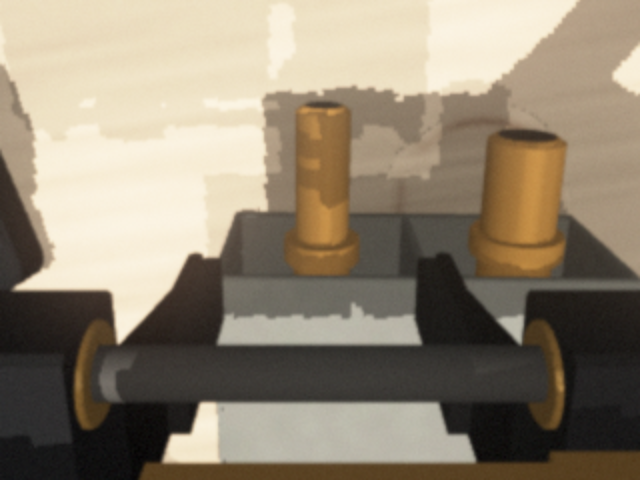

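Slim spigot is centred between the fingers at crop x≈322, and its tip at row 154 matches the prediction. Descend and grip.

```bash
python3 nudge.py '[[0,0,0.03,0],[0,0,0.03,0],[0,0,0.02,0],[0,0,0.013,0],[0,0,0,0],[0,0,0,0]]'; python3 nudge.py '[[0,0,0,0],[0,0,0,0],[0,0,0,0],[0,0,0,0],[0,0,0,0],[0,0,0,0],[0,0,0,0]]' 0 50
```

```text
time: 4.77
position: [0.5682, -0.3647, 0.0341]
tool_rot: [0.076, 0.997, -0.0, 0.0]
ft_force: [-0.1, 0.2, 1.0]
grip_width: 0.0553
grip_force: 0.0
time: 5.35
position: [0.5682, -0.3642, 0.0335]
tool_rot: [0.076, 0.997, 0.0, 0.0]
ft_force: [0.1, 1.6, 1.1]
grip_width: 0.0208
grip_force: 49.9
```

```bash
python3 nudge.py '[[0,0,-0.002,0],[0,0,-0.002,0],[0,0,0,0],[0,0,0,0],[0.01,0,0,0],[0.02,0,0,0],[0.02,0,0,0],[0.02,0,0,0],[0.02,0,0,0],[0.02,0,0,0],[0,0,0,0],[0,0,0,0]]'
python3 - <<'E'
from rig import robot
from h import *
c=snap(robot,"scene","s1");t=snap(robot,"top","t1"); o=robot.get_obs(); print(o["position"],o["ft_force"],o["moment"],o["grip_width"])
im=np.zeros((400,800,3),np.uint8)
print(proj(c,o["position"]),proj(t,o["position"]))
im[:,:400]=cv2.resize(c["img"][200:300,230:330],(400,400));im[:,400:]=cv2.resize(t["img"][130:230,310:410],(400,400))
cv2.imwrite("pics/d1.png",im[:,:,::-1])
E
```

```text
time: 6.35
position: [0.4587, -0.3478, 0.0373]
tool_rot: [0.076, 0.997, 0.0, -0.0]
ft_force: [-0.3, -0.6, -1.0]
grip_width: 0.0212
grip_force: 49.9
[ 0.46050765 -0.34881115  0.03750664] [-0.08735907 -0.54802966 -1.05100298] [ 0.0096283   0.05752071 -0.0607103 ] 0.02092390065325683
[270.32742445 275.80592778] [360.41018615 222.21717746]
```

View pics/d1.png

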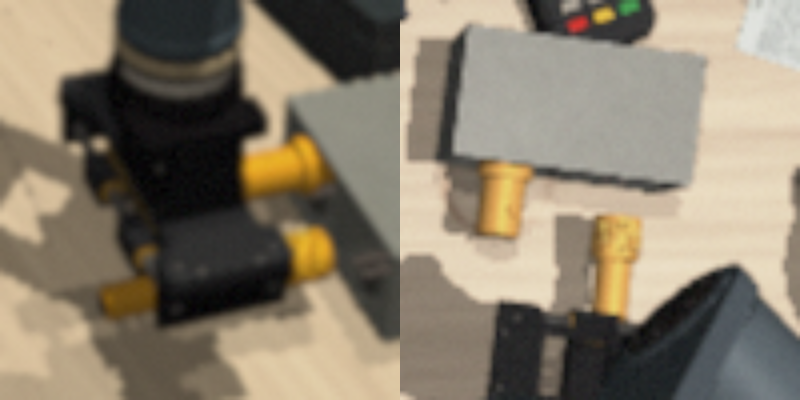

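The slim tailpiece is out of the rack, level and clear: the nut shows at (620,235) in the right-hand crop, and the stout one is still in its bay. Next I'll lift it and carry it to the jig.

```bash
python3 nudge.py '[[0,0,-0.03,0],[0,0,-0.03,0],[0,0,-0.03,0],[0,0,-0.03,0],[0.005,0.036,0,0],[0.005,0.036,0,0],[0.005,0.036,0,0],[0.005,0.036,0,0],[0.005,0.036,0,0],[0.005,0.036,0,0],[0.005,0.036,0,0],[0.005,0.036,0,0],[0.005,0.036,0,0],[0.005,0.036,0,0],[0.005,0.036,0,0],[0.005,0.036,0,0],[0,0,0,0]]'
python3 nudge.py '[[0,0,0,0.1175],[0,0,0,0.1175],[0,0,0,0.1175],[0,0,0,0.1175],[0,0,0,0.1175],[0,0,0,0.1175],[0,0,0,0.1175],[0,0,0,0.1175],[0,0,0,0.1175],[0,0,0,0.1175],[0,0,0,0.1175],[0,0,0,0.1175],[0,0,0,0.1175],[0,0,0,0.1175],[0,0,0,0],[0,0,0,0]]'
python3 - <<'E'
from rig import robot
from h import *
o=robot.get_obs(); M=R.from_quat(o["tool_rot"]).as_matrix(); print(np.degrees(np.arctan2(M[1,0],M[0,0])), M[:,2].round(3), tool(robot,[.4678,.0889,.039],o).round(4),o["q"].round(2))
E
```

```text
time: 7.87
position: [0.4658, 0.0944, 0.1577]
tool_rot: [0.072, 0.997, 0.001, 0.001]
ft_force: [-0.1, -0.8, -1.7]
grip_width: 0.021
grip_force: 49.9
time: 9.2
position: [0.4664, 0.0883, 0.1575]
tool_rot: [0.781, 0.624, 0.001, 0.0]
ft_force: [0.2, 0.9, -1.4]
grip_width: 0.0207
grip_force: 49.9
77.2442224255354 [ 0.001 -0.    -1.   ] [0.0008 0.0011 0.1185] [-0.05  0.43  1.87  0.    0.84  0.17]
```

```bash
python3 nudge.py '[[0,0,0.025,0],[0,0,0.025,0],[0,0,0,0],[0,0,0,0],[0,0,0,0]]'
python3 - <<'E'
from rig import robot
from h import *
c=snap(robot,"wrist","w6"); o=robot.get_obs(); print(o["position"],tool(robot,[.4678,.0889,.039],o).round(4))
M=R.from_quat(o["tool_rot"]).as_matrix();p=o["position"]+[0,0,.0112]
print("pred tip, shoulder in image",proj(c,[p+.038*M[:,0],p-.017*M[:,0]]),"mouth",proj(c,[.4803,.1435,.05]),"rod end",proj(c,[.478,.1333,.032]))
cv2.imwrite("pics/w6b.png",cv2.resize(c["img"],(768,576))[:,:,::-1])
E
```

```text
time: 9.62
position: [0.4662, 0.0883, 0.1079]
tool_rot: [0.782, 0.623, 0.0, 0.0]
ft_force: [0.6, 0.7, -1.5]
grip_width: 0.0208
grip_force: 49.9
[0.46651486 0.08826259 0.10828601] [0.0009 0.001  0.0693]
pred tip, shoulder in image [[262.29905428 183.94326348]
 [262.00919703 280.41462021]] mouth [262.86374586 129.66076054] rod end [262.55242962 141.05047063]
```

View pics/w6b.png

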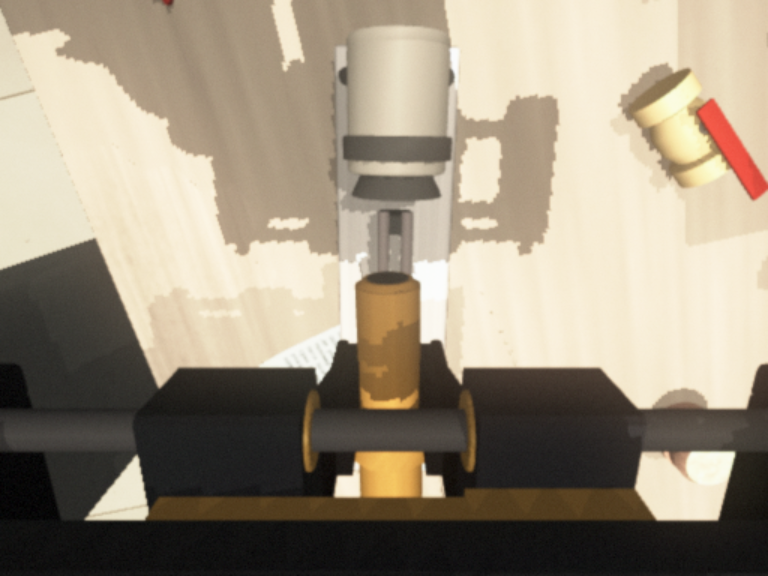

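The tailpiece is held over the jig with its tip at about w6 (258.7,186) and its barrel at (260.7,320). The cone of the fitting is centred at about (265,125), and the rods' near-fitting end is at about (263.3,143). I'll work out the lateral offset from these.

```bash
python3 - <<'E'
from rig import robot
from h import *
c=load("w6"); o=robot.get_obs(); M=R.from_quat(o["tool_rot"]).as_matrix()
hsv=cv2.cvtColor(c["img"],cv2.COLOR_RGB2HSV); m=cv2.inRange(hsv,(5,110,25),(25,255,255))
f=lambda p,z: print(p,(M.T@(plane(c,p,z)-o["position"])).round(4))
z=o["position"][2]+.0112
for y in(195,205,215,225,312,322):
    xs=np.flatnonzero(m[y,225:300])+225
    if len(xs): print(y,xs[0],xs[-1],end=" "); f(((xs[0]+xs[-1])/2,y),z)
f((258.7,186),z)
for p,zz in(((264.8,125),.05),((265.2,98),.05),((265.2,40),.05),((263.3,143),.032)): f(p,zz)
# white base edges at z .008
g=cv2.cvtColor(c["img"],cv2.COLOR_RGB2GRAY)
for y in(150,): print(g[y,215:310].tolist())
E
```

```text
195 238 278 (np.float64(258.0), 195) [ 0.0322 -0.0021 -0.0112]
205 238 278 (np.float64(258.0), 205) [ 0.0269 -0.0021 -0.0112]
215 238 278 (np.float64(258.0), 215) [ 0.0215 -0.0021 -0.0112]
225 239 278 (np.float64(258.5), 225) [ 0.0159 -0.0019 -0.0112]
312 240 297 (np.float64(268.5), 312) [-0.0376  0.0038 -0.0112]
322 240 280 (np.float64(260.0), 322) [-0.0444 -0.0011 -0.0112]
(258.7, 186) [ 0.0369 -0.0018 -0.0112]
(264.8, 125) [0.0601 0.0023 0.0583]
(265.2, 98) [0.0778 0.0025 0.0583]
(265.2, 40) [0.1132 0.0023 0.0583]
(263.3, 143) [0.045  0.0015 0.0763]
[155, 159, 156, 152, 160, 156, 155, 154, 147, 130, 142, 178, 195, 198, 199, 200, 200, 196, 193, 192, 198, 200, 198, 198, 196, 200, 200, 201, 197, 184, 155, 152, 152, 153, 152, 154, 139, 121, 131, 142, 142, 145, 132, 122, 106, 88, 86, 87, 84, 88, 87, 86, 96, 119, 133, 140, 146, 141, 133, 132, 161, 198, 206, 206, 205, 202, 204, 201, 202, 205, 206, 205, 203, 203, 204, 203, 201, 206, 207, 206, 207, 206, 204, 199, 184, 164, 151, 159, 161, 161, 161, 158, 165, 190, 218]
```

```bash
python3 nudge.py '[[0,0.003,0.02,0],[0,0,0.02,0],[0,0,0.02,0],[0,0,0.004,0],[0,0,0,0],[0,0,0,0],[0,0,0,0]]'
python3 - <<'E'
from rig import robot
from h import *
c=snap(robot,"wrist","w7"); o=robot.get_obs(); print(o["position"],o["ft_force"])
cv2.imwrite("pics/w7c.png",cv2.resize(c["img"][0:240,160:360],(666,800))[:600,:,::-1])
E
```

```text
time: 10.25
position: [0.4694, 0.0876, 0.0446]
tool_rot: [0.782, 0.623, 0.001, 0.001]
ft_force: [-0.9, 0.1, -1.1]
grip_width: 0.0208
grip_force: 49.9
[0.46939502 0.08758399 0.04455635] [ 0.4608697  -0.08830357 -0.76989401]
```

View pics/w7c.png

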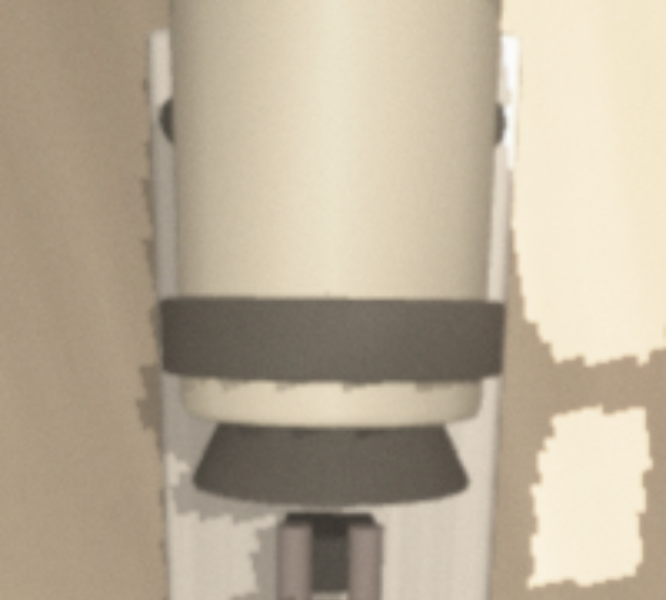

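The cone is centred at w7 col 259.2 and the rods' ends at col 259.1, in crop columns 193–468 and 277–383. Viewing is used up, so from here I measure numerically.

```bash
python3 - <<'E'
from rig import robot
from h import *
c=load("w7"); o=robot.get_obs(); M=R.from_quat(o["tool_rot"]).as_matrix()
hsv=cv2.cvtColor(c["img"],cv2.COLOR_RGB2HSV); m=cv2.inRange(hsv,(5,110,25),(25,255,255))
z=o["position"][2]+.0112
f=lambda p,z: print(p,(M.T@(plane(c,p,z)-o["position"])).round(4))
for y in(181,183,185,187,189,195,210,225,318,322,326):
    xs=np.flatnonzero(m[y,225:290])+225
    if len(xs): print(y,xs[0],xs[-1],end=" "); f(((xs[0]+xs[-1])/2,y),z)
f((259.2,145.5),.05);f((259.1,165),.032);f((259.9,100),.05);f((261.2,15),.05)
E
```

```text
185 243 274 (np.float64(258.5), 185) [ 0.0374 -0.0015 -0.0112]
187 240 277 (np.float64(258.5), 187) [ 0.0364 -0.0015 -0.0112]
189 238 279 (np.float64(258.5), 189) [ 0.0353 -0.0015 -0.0112]
195 237 279 (np.float64(258.0), 195) [ 0.0322 -0.0018 -0.0112]
210 238 279 (np.float64(258.5), 210) [ 0.0241 -0.0015 -0.0112]
225 238 279 (np.float64(258.5), 225) [ 0.0158 -0.0015 -0.0112]
318 240 280 (np.float64(260.0), 318) [-0.0419 -0.0007 -0.0112]
322 240 280 (np.float64(260.0), 322) [-0.0447 -0.0007 -0.0112]
326 240 280 (np.float64(260.0), 326) [-0.0474 -0.0007 -0.0112]
(259.2, 145.5) [ 0.0562 -0.0011 -0.0054]
(259.1, 165) [ 0.0423 -0.0012  0.0126]
(259.9, 100) [ 0.078  -0.0008 -0.0054]
(261.2, 15) [ 0.1141 -0.0002 -0.0054]
```

Tip is 18 mm short of the mouth and within 0.5 mm laterally. Lower onto the rods.

```bash
python3 nudge.py '[[0,0,0.002,0.02],[0,0,0.002,0],[0,0,0.001,0],[0,0,0,0],[0,0,0,0]]'
```

```text
time: 10.72
position: [0.4686, 0.0876, 0.0384]
tool_rot: [0.789, 0.615, 0.0, 0.0]
ft_force: [0.3, -0.5, 0.8]
grip_width: 0.0205
grip_force: 49.9
```

```bash
python3 nudge.py '[[0,0,0,0],[0,0,0,0],[0,0,0,0],[0,0,0,0],[0,0,0,0],[0,0,0,0],[0,0,0,0]]' 0.05
python3 - <<'E'
from rig import robot
from h import *
c=snap(robot,"wrist","w8"); o=robot.get_obs(); print(o["position"],o["ft_force"]);M=R.from_quat(o["tool_rot"]).as_matrix()
m=mask(c,(5,110,25),(25,255,255))
for y in(182,185,187,189,195,210,225,318,326):
    xs=np.flatnonzero(m[y,225:290])+225
    if len(xs): print(y,xs[0],xs[-1],(M.T@(plane(c,((xs[0]+xs[-1])/2,y),.05)-o["position"])).round(4))
t=snap(robot,"top","t2");s=snap(robot,"scene","s2")
for n,c in(("t",t),("s",s)):
    m=mask(c,(8,120,60),(30,255,255)); q=proj(c,[.46,.05,.05]); x,y=q.astype(int); k=np.zeros_like(m);k[y-40:y+40,x-50:x+50]=1
    print(n,q,[(a.tolist(),b.tolist()) for a,b in cents(m*k,6)[0]])
    print("pred nut",proj(c,[.4803-.148*.2236,.1435-.148*.9747,.05]))
E
```

```text
time: 11.3
position: [0.4683, 0.0876, 0.0382]
tool_rot: [0.789, 0.615, -0.0, -0.0]
ft_force: [0.8, 0.3, 0.2]
grip_width: 0.0492
grip_force: 0.0
[0.46837364 0.08758122 0.03825444] [0.1856467  0.23938418 0.09997407]
185 243 274 [ 0.0375 -0.0016 -0.0117]
187 240 277 [ 0.0365 -0.0016 -0.0117]
189 238 279 [ 0.0355 -0.0016 -0.0117]
195 238 279 [ 0.0323 -0.0016 -0.0117]
210 238 279 [ 0.0243 -0.0016 -0.0117]
225 239 279 [ 0.016  -0.0013 -0.0117]
318 240 280 [-0.0415 -0.0008 -0.0117]
326 240 280 [-0.047  -0.0008 -0.0117]
t [216.24485814 226.58387374] [([214, 222, 27, 15, 234], [227.3, 228.6])]
pred nut [234.84870737 230.7577856 ]
s [204.19725269 189.30501803] [([210, 151, 9, 4, 23], [214.6, 153.1]), ([183, 161, 24, 5, 47], [192.4, 162.8]), ([235, 165, 17, 13, 84], [242.7, 171.8]), ([197, 174, 16, 32, 262], [204.5, 189.3])]
pred nut [207.09113659 199.07280902]
```

Released, and the tailpiece did not shift; it lies on the rods. Next, back to the nut with the fingers open.

```bash
python3 nudge.py '[[0,0,-0.03,0],[0,0,-0.03,0],[-0.023,0,0,0],[-0.023,0,0,0],[-0.023,0,0,0],[-0.023,0.001,0,0],[0,0,0,0],[0,0,0.03,0],[0,0,0.025,0],[0,0,0.011,0],[0,0,0,0],[0,0,0,0]]' 0.06
python3 nudge.py '[[0,0,0,0],[0,0,0,0],[0,0,0,0],[0,0,0,0],[0,0,0,0],[0,0,0,0]]' 0 40
python3 - <<'E'
from rig import robot
from h import *
o=robot.get_obs();M=R.from_quat(o["tool_rot"]).as_matrix();print(np.degrees(np.arctan2(M[1,0],M[0,0])),o["position"])
c=snap(robot,"wrist","w9");m=mask(c,(5,110,25),(25,255,255))
for y in range(60,250,12):
    xs=np.flatnonzero(m[y,225:290])+225
    if len(xs): print(y,xs[0],xs[-1],(M.T@(plane(c,((xs[0]+xs[-1])/2,y),.05)-o["position"])).round(4))
E
```

```text
time: 12.45
position: [0.4466, -0.0014, 0.0318]
tool_rot: [0.788, 0.615, -0.0, -0.001]
ft_force: [0.3, 0.7, 0.1]
grip_width: 0.0599
grip_force: 0.0
time: 12.95
position: [0.4472, -0.0019, 0.0327]
tool_rot: [0.789, 0.615, 0.0, 0.0]
ft_force: [-0.1, 0.3, 2.4]
grip_width: 0.0311
grip_force: 40.0
75.90569086304498 [ 0.44718916 -0.00192856  0.03265474]
60 232 282 [ 0.0945 -0.0021 -0.0173]
72 232 281 [ 0.0897 -0.0023 -0.0173]
84 233 281 [ 0.0848 -0.0021 -0.0173]
96 233 281 [ 0.0799 -0.0022 -0.0173]
108 233 282 [ 0.0748 -0.0019 -0.0173]
120 225 289 [ 0.0695 -0.0022 -0.0173]
132 225 288 [ 0.0642 -0.0024 -0.0173]
144 233 283 [ 0.0588 -0.0017 -0.0173]
156 233 283 [ 0.0532 -0.0018 -0.0173]
168 233 283 [ 0.0475 -0.0018 -0.0173]
180 234 282 [ 0.0416 -0.0018 -0.0173]
192 234 282 [ 0.0357 -0.0018 -0.0173]
204 235 282 [ 0.0295 -0.0015 -0.0173]
216 235 282 [ 0.0233 -0.0015 -0.0173]
228 234 285 [ 0.0168 -0.0011 -0.0173]
240 228 289 [ 0.0103 -0.0016 -0.0173]
```

Gripped at the nut. Push the first 40 mm, then read the force.

```bash
python3 nudge.py '[[0.005,0,0,0],[0.005,0,0,0],[0.005,0,0,0],[0.005,0,0,0],[0.005,0,0,0],[0.005,0,0,0],[0.005,0,0,0],[0.005,0,0,0],[0,0,0,0]]'
python3 nudge.py '[[0.004,0,0,0],[0.004,0,0,0],[0.004,0,0,0],[0.004,0,0,0],[0.004,0,0,0],[0,0,0,0]]'
```

```text
time: 13.75
position: [0.4567, 0.0377, 0.0326]
tool_rot: [0.788, 0.615, 0.0, 0.0]
ft_force: [-0.7, 0.6, 4.9]
grip_width: 0.0311
grip_force: 40.0
time: 14.25
position: [0.4611, 0.0556, 0.0326]
tool_rot: [0.788, 0.616, -0.001, 0.0]
ft_force: [-2.2, -8.0, 5.7]
grip_width: 0.031
grip_force: 40.0
```

```bash
python3 nudge.py '[[0.002,0,0,0],[0.002,0,0,0],[0,0,0,0]]'; python3 nudge.py '[[0.002,0,0,0],[0.001,0,0,0],[0,0,0,0]]'
```

```text
time: 14.5
position: [0.4619, 0.0591, 0.0326]
tool_rot: [0.788, 0.616, -0.001, 0.0]
ft_force: [-2.7, -10.5, 6.6]
grip_width: 0.0314
grip_force: 40.0
time: 14.75
position: [0.4625, 0.0619, 0.0326]
tool_rot: [0.788, 0.616, -0.001, 0.0]
ft_force: [-2.3, -11.1, 7.4]
grip_width: 0.0312
grip_force: 40.0
```

Travel is about 66 mm so far at 11 N, with no hard stop yet. Continue until the force jumps.

```bash
python3 nudge.py '[[0.001,0,0,0],[0.001,0,0,0],[0,0,0,0]]'; python3 nudge.py '[[0.001,0,0,0],[0.001,0,0,0],[0,0,0,0]]'
```

```text
time: 15.0
position: [0.463, 0.0638, 0.0326]
tool_rot: [0.788, 0.616, -0.001, 0.0]
ft_force: [-3.5, -11.8, 6.2]
grip_width: 0.031
grip_force: 40.0
time: 15.25
position: [0.4634, 0.0657, 0.0326]
tool_rot: [0.788, 0.616, -0.001, 0.0]
ft_force: [-3.4, -11.7, 7.8]
grip_width: 0.0312
grip_force: 40.0
```

```bash
cat > col.py <<'E'
from rig import robot
from h import *
import sys
o=robot.get_obs();M=R.from_quat(o["tool_rot"]).as_matrix()
c=snap(robot,"wrist",sys.argv[1])
for n,c in(("w9",load("w9")),(sys.argv[1],c)):
    m=mask(c,(5,110,25),(25,255,255)); w=[int((m[y,215:300]>0).sum()) for y in range(60,250)]
    y=[i+60 for i,a in enumerate(w) if a>=58]; print(n,y[0],y[-1],"all rows>20:",[i+60 for i,a in enumerate(w) if a>20][0],[i for i in y])
    print([a for a in w[30:90]])
# cone front edge (fitting): column profile
g=cv2.cvtColor(c["img"],cv2.COLOR_RGB2GRAY)
print("y(collar front)",plane(c,(257,y[0]),.05),"mouth est",[.4803,.1435])
print(g[60:135,257].tolist())
E
python3 col.py w10
```

```text
w9 109 249 all rows>20: 60 [109, 110, 111, 112, 113, 114, 115, 116, 117, 118, 119, 120, 121, 122, 123, 124, 125, 126, 127, 128, 129, 130, 131, 132, 230, 231, 232, 233, 234, 235, 236, 237, 238, 239, 240, 241, 242, 243, 244, 245, 246, 247, 248, 249]
[49, 49, 49, 49, 49, 49, 49, 49, 49, 49, 49, 49, 49, 49, 49, 49, 49, 49, 50, 63, 68, 70, 70, 70, 70, 70, 70, 70, 69, 70, 70, 69, 69, 69, 69, 69, 69, 69, 69, 69, 69, 68, 64, 57, 53, 52, 52, 52, 52, 52, 52, 52, 51, 51, 51, 51, 51, 51, 51, 51]
w10 110 249 all rows>20: 98 [110, 111, 112, 113, 114, 115, 116, 117, 118, 119, 120, 121, 122, 123, 124, 125, 126, 127, 128, 129, 130, 131, 132, 133, 230, 231, 232, 233, 234, 235, 236, 237, 238, 239, 240, 241, 242, 243, 244, 245, 246, 247, 248, 249]
[0, 0, 0, 0, 0, 0, 0, 0, 28, 48, 49, 48, 48, 48, 48, 48, 48, 48, 50, 56, 67, 70, 70, 70, 70, 70, 70, 70, 70, 70, 70, 70, 69, 69, 69, 69, 69, 69, 69, 69, 69, 69, 67, 60, 54, 52, 52, 52, 52, 51, 51, 51, 51, 51, 51, 51, 51, 51, 51, 51]
y(collar front) [0.47925191 0.13798985 0.05      ] mouth est [0.4803, 0.1435]
[227, 226, 225, 226, 221, 218, 213, 205, 176, 125, 99, 85, 82, 92, 99, 97, 97, 94, 96, 99, 97, 94, 95, 95, 95, 96, 95, 97, 96, 98, 96, 95, 97, 99, 97, 97, 97, 94, 106, 119, 117, 119, 136, 152, 153, 155, 156, 154, 155, 151, 133, 118, 138, 150, 152, 148, 145, 151, 150, 148, 149, 145, 148, 146, 146, 147, 146, 147, 146, 145, 147, 145, 143, 145, 143]
```

```bash
python3 - <<'E'
from rig import robot
from h import *
o=robot.get_obs();M=R.from_quat(o["tool_rot"]).as_matrix();c=load("w10")
f=lambda p,z:(M.T@(plane(c,p,z)-o["position"])).round(4)
print("rim",f((257,98),.0675),"collar",f((257,109.5),.066),f((257,133.5),.066), "cam",M.T@(c["xyz"]-o["position"]))
E
python3 nudge.py '[[0.001,0,0,0],[0.001,0,0,0],[0,0,0,0]]'
```

```text
rim [ 0.0793 -0.002  -0.0351] collar [ 0.0749 -0.002  -0.0336] [ 0.0655 -0.0021 -0.0335] cam [ 0.08122027 -0.0012689  -0.16177511]
time: 15.55
position: [0.4635, 0.0659, 0.0326]
tool_rot: [0.787, 0.616, -0.003, 0.001]
ft_force: [-4.7, -21.5, 7.3]
grip_width: 0.0306
grip_force: 40.0
```

The force jumped and the motion stopped, so it has bottomed. One small confirmation, then relieve the load, release and retreat.

```bash
python3 nudge.py '[[0.001,0,0,0],[0,0,0,0]]'; python3 nudge.py '[[-0.002,0,0,0],[0,0,0,0],[0,0,0,0],[0,0,0,0],[0,0,0,0],[0,0,0,0]]' 0.06; python3 col.py w11
```

```text
time: 15.72
position: [0.4635, 0.066, 0.0326]
tool_rot: [0.787, 0.617, -0.003, 0.001]
ft_force: [-5.3, -26.7, 7.5]
grip_width: 0.0311
grip_force: 40.0
time: 16.22
position: [0.4644, 0.0685, 0.0321]
tool_rot: [0.788, 0.615, -0.0, -0.0]
ft_force: [0.3, 0.1, -0.1]
grip_width: 0.0578
grip_force: 0.0
w9 109 249 all rows>20: 60 [109, 110, 111, 112, 113, 114, 115, 116, 117, 118, 119, 120, 121, 122, 123, 124, 125, 126, 127, 128, 129, 130, 131, 132, 230, 231, 232, 233, 234, 235, 236, 237, 238, 239, 240, 241, 242, 243, 244, 245, 246, 247, 248, 249]
[49, 49, 49, 49, 49, 49, 49, 49, 49, 49, 49, 49, 49, 49, 49, 49, 49, 49, 50, 63, 68, 70, 70, 70, 70, 70, 70, 70, 69, 70, 70, 69, 69, 69, 69, 69, 69, 69, 69, 69, 69, 68, 64, 57, 53, 52, 52, 52, 52, 52, 52, 52, 51, 51, 51, 51, 51, 51, 51, 51]
w11 116 249 all rows>20: 106 [116, 117, 118, 119, 120, 121, 122, 123, 124, 125, 126, 127, 128, 129, 130, 131, 132, 133, 134, 135, 136, 137, 138, 139, 140, 237, 238, 239, 240, 241, 242, 243, 244, 245, 246, 247, 248, 249]
[0, 0, 0, 0, 0, 0, 0, 0, 0, 0, 0, 0, 0, 0, 0, 0, 44, 48, 48, 48, 48, 48, 48, 48, 48, 52, 64, 68, 70, 70, 70, 70, 70, 70, 70, 70, 70, 70, 70, 70, 70, 69, 69, 69, 68, 68, 68, 68, 68, 64, 58, 54, 52, 51, 51, 51, 51, 51, 51, 51]
y(collar front) [0.47966919 0.13822456 0.05      ] mouth est [0.4803, 0.1435]
[140, 204, 223, 224, 225, 226, 223, 223, 222, 224, 223, 224, 221, 219, 214, 205, 185, 138, 104, 83, 83, 93, 92, 98, 94, 96, 97, 97, 95, 95, 97, 95, 99, 98, 96, 94, 98, 96, 99, 99, 97, 98, 95, 98, 99, 95, 101, 116, 117, 134, 150, 151, 153, 150, 149, 154, 150, 136, 117, 130, 148, 151, 150, 150, 148, 147, 149, 148, 147, 148, 146, 148, 146, 147, 146]
```

```bash
python3 nudge.py '[[0,0,-0.02,0],[0,0,-0.03,0],[0,0,-0.03,0],[0,0,-0.03,0],[0,0,0,0],[0,0,0,0],[0,0,0,0]]'
python3 - <<'E'
from rig import robot
from h import *
c=snap(robot,"wrist","w12");o=robot.get_obs();M=R.from_quat(o["tool_rot"]).as_matrix()
m=mask(c,(5,110,25),(25,255,255))
f=lambda p,z:(M.T@(plane(c,p,z)-o["position"])).round(4)
g=cv2.cvtColor(c["img"],cv2.COLOR_RGB2GRAY)
for y in range(140,250,4):
    xs=np.flatnonzero(m[y,220:300])+220
    if len(xs): print(y,xs[0],xs[-1],f(((xs[0]+xs[-1])/2,y),.05))
t=snap(robot,"top","t3");a=load("t1")
for c in(a,t):
    m=mask(c,(8,140,60),(28,255,255)); k=np.zeros_like(m);k[150:210,320:352]=1
    print("stout",[(s.tolist(),ce) for s,ce in cents(m*k,15)[0]])
E
```

```text
time: 16.85
position: [0.4639, 0.0682, 0.142]
tool_rot: [0.788, 0.615, -0.0, -0.0]
ft_force: [-0.1, -0.2, 0.5]
grip_width: 0.06
grip_force: 0.0
140 245 272 [ 0.0452 -0.0011  0.0914]
144 245 272 [ 0.0419 -0.0011  0.0914]
148 246 272 [ 0.0387 -0.0007  0.0914]
152 246 272 [ 0.0354 -0.0007  0.0914]
156 245 272 [ 0.0321 -0.0011  0.0914]
160 245 272 [ 0.0288 -0.0011  0.0914]
164 245 272 [ 0.0255 -0.0011  0.0914]
168 246 272 [ 0.0221 -0.0007  0.0914]
172 246 272 [ 0.0187 -0.0007  0.0914]
176 246 272 [ 0.0153 -0.0007  0.0914]
180 243 274 [ 0.0119 -0.0011  0.0914]
184 242 277 [ 0.0084 -0.0003  0.0914]
188 241 277 [ 0.0049 -0.0007  0.0914]
192 241 277 [ 0.0013 -0.0007  0.0914]
196 241 277 [-0.0022 -0.0007  0.0914]
200 241 277 [-0.0058 -0.0007  0.0914]
204 242 277 [-0.0094 -0.0003  0.0914]
208 242 277 [-0.0131 -0.0003  0.0914]
212 242 276 [-0.0167 -0.0007  0.0914]
216 245 273 [-0.0204 -0.0007  0.0914]
stout [([330, 170, 13, 19, 169], array([334.9, 178.8]))]
stout [([329, 170, 14, 19, 184], array([334.9, 179. ]))]
```

Tailpiece is seated and straight, the stout one has not moved, and the arm is clear.

```bash
python3 -c "
from rig import robot
print(robot.hand_in())"
```

```text
the job is handed in; nothing more can be done
None
```

The slim tailpiece went into the fitting until the push force jumped to about 27 N with no further travel, so I take it as bottomed; it was released, the stout one stayed put in its bay, and the job is handed in at about 17 s (no verdict was returned).

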